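# Fit the keeper comb on the trial-lens rack and latch it

### The arm

A 6-joint arm with a two-finger parallel gripper is mounted at the origin on the work surface. World frame = base frame: x ahead of the robot, y to its left, z up, the work surface at z = 0. Lengths are in m, angles in rad, forces in N, time in s.
With the tool pointing down it reaches from about 0.35 to 0.775 m from the base axis. Payload 7.3 kg.
Tool frame: the origin (TCP) lies at the very end of the fingers, on their centre line; the grasp point (between the pads) lies 19 mm behind it; y points along the fingers, x is the direction in which the jaws open and shut, and the axes are right-handed (so a half turn about y gives the same grasp; the last joint's range is limited). The gripper opens to 92 mm and grips with 3 to 60 N. Pads are 19 mm wide; open, the fingers measure 130 mm over their backs; the gripper's body (75 mm by 190 mm) begins 47 mm behind the grasp point.
Start: joints at [1.16, 0.342, 1.524, -0, 1.275, -0.146], TCP at [0.137, 0.507, 0.227] pointing down, gripper open.
Joint ranges: [-2.53, 2.53], [-0.77, 2.02], [0.04, 2.7], [-1, 4.14], [0.28, 2.66], [-3.11, 3.11]. Speed limits (rad/s): [2.57, 2.57, 3.14, 3.14, 3.14, 3.14].

### API

Orientations are given as a unit quaternion [w, x, y, z].
In Python, from rig import status, eyes, arm, silhouettes gives the robot as it stands. The module is installed in compiled form; this text tells all that it offers.
- The arm moves only by the tool carry_out, never from a script. Its arguments are lists of equal length, an entry for each row: "slide": the shift along the tool's x, y, z in cm, a list of three; "twist": the turn, a rotation vector about the tool's x, y, z in rad, a list of three; "jaw": the opening, from -1 (shut) to 1 (fully open). In form: {"slide": [[dx, dy, dz], ...], "twist": [[wx, wy, wz], ...], "jaw": [jaw, ...]}. A call has 1 to 20 rows; each row shifts and turns the commanded pose from where the row before left it, along the tool's axes as they then stand; what a row does not reach is not made up. A row lasts 1/12 s, in which the tool goes at most 41.7 mm and 7.16 degrees, less where a joint would pass 70% of its speed; a pose out of reach is approached as far as the arm can. A call with a gripper value outside its range is refused whole. The fingers move at their own pace and stop on an object; "grip_force" is the grip in N (left out, the last holds). Time passes only in rows, so rows that do not move let the fingers close. It gives the time, the measured TCP pose, the force and the opening at its end, in the units of the state.
- status.observe(): the state, without advancing time (a new reading comes with each control period).
- eyes.get_image(name): name is "scene" or "top" or "wrist"; returns the picture (420x560x3 uint8, red, green, blue); there is no depth.
- eyes.camera_model(name): a dict with "vertical_fov" (degrees; the focal length in pixels is half the picture's height over the tangent of half this angle, whatever the lens; pixels are square), "cx", "cy" (the principal point, pixels), "rvec" (rotation vector, rad) and "tvec" (3), from world to camera coordinates, as OpenCV has them; the wrist camera has in their place "mount" (4x4, takes a point from camera to tool coordinates, whose origin is the TCP and whose axes are the tool frame's). Camera axes: x right, y down, z forward; pixel columns grow to the right and rows downward; lengths in m; the calibration is good to about 2 mm. A picture is of the moment at which its call begins: read the wrist's pose just before it. camera_model takes no time and is no camera call.
- arm.close_job(): hands the job in, once; it reports no verdict.
Trained networks look in the newest picture that a camera, given by its name, has taken for a name from the list of things; names that differ only in an ending like _2 or _b are one class to them, and where a whole thing is asked for, a point or a joint stands for the part that bears it (a point fixed in the world has none). Each returns a list of dicts, best first, with "conf" (0 to 1); they miss things now and then, are a little off and sometimes report something else, mostly with a low value. They report only what shows in the picture. A call takes as long as a camera call. They do not tell look-alikes from the thing itself.
- silhouettes(name, camera): "pixels" (420x560 bool, what is visible of it) and "box" ([left, top, right, bottom] in pixels, round what is visible of it).
The state is a dict: "time_s": time; "joint_pos": joint angles; "joint_velocities": joint speeds; "joint_efforts": joint torques, N m; "eef_pos": TCP position; "tool_rot": TCP orientation; "contact_force": force on the tool from outside, world axes, zero at the start; "torque": the same for the moment, N m; "finger_gap": finger opening in m.
Only numpy, scipy, OpenCV 4.12 (cv2) and the standard library are available. Lean on these libraries where they do the work, as an engineer would, in place of code of your own. Each camera call takes 0.05 s, during which the arm holds its last target. There are 200 camera calls.

### The job

Get the trial-lens rack ready to be carried: lift the blue keeper comb out of its grey cradle by its yellow grip and lower it upright onto the rack, lip over the lenses, feeling gently for the slots until all six teeth drop into their own slots and the comb sits fully home. Then slide the red-knobbed latch fully over the end of the comb and let go. Never push the comb against the rack with more than 30 N, and leave everything else on the table where it is.

Things in the scene. Friction and masses are not known exactly. Their poses are not given: they have to be found in the camera images.
- comb: Loose blue comb, about 100 to 190 g. Spine 30 (x) by 130 (y) by 10 mm; origin at the centre of the spine's underside, z up, y along the spine. A thin lip sticks out of the spine to x = -47 mm, 124 mm long, from z = 9.5 to 13 mm. It starts upright in the cradle, spine resting on the cradle's top at z = 30 mm, facing within 0.75 rad of the way it must face on the rack.
- comb_grip (a point): Centre of the pinching area of the comb's yellow grip, 35 mm above the comb's origin. The grip is 14 mm thick (x), 44 mm long (y) and rises from 10 to 50 mm above the comb's origin, centred.
- comb_teeth (a point): Middle of the row of tooth ends, 18 mm below the comb's origin. Six flat square-ended teeth hang from the spine at y = -50, -30, -10, 10, 30, 50 mm of the comb, each 4 mm thick (y), 18 mm wide (x), 18 mm long.
- comb_lip (a point): Point near the edge of the comb's lip, at x = -45, y = 0, z = 10 mm of the comb; must end over the lenses (towards -x of the rack)
- cradle: Fixed grey cradle, 64 by 150 mm, 30 mm tall, in which the comb starts; origin under its centre, y along its length. Its trough (22 by 116 mm inside, 24 mm deep) has some play round the teeth; lift the comb straight up by more than 20 mm to clear it.
- rack: Fixed white lens rack; origin on the table under the nominal centre of the slotted rail (level with a small blue dot on the base, at x = 28 mm), z up, y along the row. Base plate from x = -65 to 35 and y = -100 to 150 mm, 12 mm thick. A grey latch block stands at y = 94 to 146 mm, 52 mm tall. With the comb home, the comb's axes lie along the rack's.
- rack_seat (a point): Nominal seat of the comb's origin: 40 mm above the rack's origin, in the plane of the rail's flat top. White rail: 26 mm wide (x), 148 mm long (y), six slots 6 mm wide (y), 20 mm deep, 20 mm apart, open at both x sides. The rail is clamped up to 9 mm off this point either way along y; THIS OFFSET IS NOT MEASURED: feel or look for it. It holds against 100 N. A missed slot stops the comb 18 mm high.
- rack_lenses (a point): Middle of the tops of seven upright round lenses (38 mm wide, red and dark rims, 20 mm apart) that stand beside the rail, x = -17 to -55 mm, and are shifted with it; 48 mm above the table. The comb's lip ends just over them.
- latch (a joint): Slide of the latch in m: 0 = open, 0.028 = fully closed; grows as the knob moves along -y of the rack; starts at 0 to 0.004. Friction about 2 N, stays where left. Its steel tongue, 24 mm wide, underside 52.5 mm above the table, reaches y = 82 mm of the rack when open, 54 mm closed, and passes over the comb's spine (top at 50 mm when home) only if the comb is home.
- latch_knob (a point): Point on the red latch knob, 14.5 mm below its top: knob 14 mm (x) by 22 mm (y), rising from 57 to 97 mm above the table; the point is at its centre, 82.5 mm above the table, at x = 0, y = 109 mm of the rack when the latch is open
- drops_a: Small white eye-drop bottle with a green cap, 26 mm wide, 62 mm tall, beside the rack; leave alone; origin under its centre
- drops_b: Small white eye-drop bottle with a red cap, 26 mm wide, 62 mm tall, beside the cradle; leave alone; origin under its centre
- gel: Green hand-gel bottle with a blue cap, 60 mm wide, 150 mm tall, standing; leave alone; origin under its centre
- dish: Round steel dish, 130 mm wide, 40 mm tall; leave alone; origin under its centre
- penlight: Steel penlight lying flat, 120 mm long along its x, 15 mm thick; leave alone; origin under its middle
- occluder: Black eye-occluder paddle lying flat, 165 mm long along its x, 5 mm thick; leave alone; origin under its handle
- stamp: Blue self-inking stamp, 50 by 35 mm, 70 mm tall; leave alone; origin under its centre
Mind the look-alikes: they are no part of the job. What is shaped like the comb but orange or pink is not meant.

How it is judged:
On the way, in this order (a step that is already met when the one before it is completed fails the run):
1. the comb is lifted clear of the cradle (z of comb in the frame of cradle above 0.06 m), for 0.1 s.
2. all six teeth are in their slots and the comb is fully home, the latch still open (z of comb in the frame of rack between 0.036 and 0.042 m and x of comb in the frame of rack between -0.008 and 0.008 m and y of comb in the frame of rack between -0.0115 and 0.0115 m and angle between comb's own z axis and vertical below 0.04 rad and x of comb_lip in the frame of rack below -0.03 m and value of joint latch below 0.012 m), for 0.2 s.
At the end, for the whole second after the job is handed in: The comb is home in the rack: its origin 36 to 42 mm above the rack's origin, within 8 mm of it in x and 11.5 mm in y (rack frame), upright within 0.04 rad, lip on the lens side; the latch joint above 0.024 m; everything still (z of comb in the frame of rack between 0.036 and 0.042 m and x of comb in the frame of rack between -0.008 and 0.008 m and y of comb in the frame of rack between -0.0115 and 0.0115 m and angle between comb's own z axis and vertical below 0.04 rad and x of comb_lip in the frame of rack below -0.03 m and value of joint latch above 0.024 m and linear speed of comb below 0.02 m/s and velocity of joint latch below 0.01 m/s); the robot touches nothing.
It fails at once if the comb is pressed against the rack (rail, lenses or latch included) with more than 30 N (contact force between comb and rack above 30 N).
It fails at once if a bystander is moved by more than 30 mm (distance of any of drops_a, drops_b, gel, dish, penlight, occluder, stamp from where it was at the start of the episode above 0.03 m).
It also fails if it takes over 72 s, if anything falls off the work surface, if the arm or the gripper's body presses on something with over 40 N, if the wrist force passes 120 N, or if a joint passes its speed limit or range.

## Working session

There is one attempt and no reset: what is moved stays moved. The work goes in short steps, Python scripts to look and compute and a tool call to move; the robot and the scene stay as the last step left them, time stands still between calls to the robot, and variables do not carry over. Pictures are saved under pics/ and viewed, about 8 in all and at most 12, crops included, and the job is handed in when it is done.

Besides the shell and the picture viewer there is one more tool, called after ">>>" in YAML: its name, and indented under it one key for each argument. carry_out: Moves the arm, as the interface text tells. Its arguments: {"type":"object","properties":{"slide":{"type":"array","items":{"type":"array","items":{"type":"number"}}},"twist":{"type":"array","items":{"type":"array","items":{"type":"number"}}},"jaw":{"type":"array","items":{"type":"number"}},"grip_force":{"type":"number"}},"required":["slide","twist","jaw"]}

```bash
mkdir -p pics
cat > h.py <<'E'
import numpy as np, cv2
from scipy.spatial.transform import Rotation as R
from rig import status, eyes, arm, silhouettes
def cam(name):
    m=eyes.camera_model(name); f=210/np.tan(np.radians(m["vertical_fov"])/2)
    K=np.array([[f,0,m["cx"]],[0,f,m["cy"]],[0,0,1]])
    if "mount" in m:
        s=status.observe(); T=np.eye(4); q=s["tool_rot"]
        T[:3,:3]=R.from_quat([q[1],q[2],q[3],q[0]]).as_matrix(); T[:3,3]=s["eef_pos"]
        W=T@np.array(m["mount"]); Wi=np.linalg.inv(W); return K,Wi[:3,:3],Wi[:3,3]
    return K,cv2.Rodrigues(np.array(m["rvec"],float))[0],np.array(m["tvec"],float).ravel()
def toz(c,uv,z):
    K,Rm,t=c; d=Rm.T@np.linalg.solve(K,[uv[0],uv[1],1]); o=-Rm.T@t
    return o+d*(z-o[2])/d[2]
def proj(c,p):
    K,Rm,t=c; q=(K@(Rm@np.atleast_2d(p).T+t[:,None])); return (q[:2]/q[2]).T
def save(img,n,box=None,s=1):
    if box: img=img[box[1]:box[3],box[0]:box[2]]
    cv2.imwrite("pics/"+n,cv2.resize(img[:,:,::-1],None,fx=s,fy=s,interpolation=cv2.INTER_CUBIC))
E
python3 - <<'E'
from h import *
s=status.observe(); print({k:np.round(v,3) for k,v in s.items()})
a=eyes.get_image("top"); b=eyes.get_image("scene")
save(a,"top0.png",None,1.42); save(b,"scene0.png",None,1.42)
for n in ["top","scene"]:
    m=eyes.camera_model(n); print(m); 
    c=cam(n); print(-c[1].T@c[2])
print(eyes.camera_model("wrist"))
for n in ["comb","cradle","rack","latch_knob","comb_grip"]:
    print(n,[(round(d["conf"],2),np.round(d["box"])) for d in silhouettes(n,"top")])
E
```

```text
{'time_s': np.float64(0.0), 'joint_pos': array([ 1.16 ,  0.343,  1.525,  0.   ,  1.275, -0.146]), 'joint_velocities': array([ 0.001,  0.001,  0.   , -0.001, -0.001, -0.001]), 'joint_efforts': array([ 1.0000e-03, -4.3125e+01, -2.4422e+01,  7.2000e-02,  5.6000e-02,
       -0.0000e+00]), 'eef_pos': array([0.137, 0.506, 0.226]), 'tool_rot': array([-0.561,  0.562,  0.429, -0.43 ]), 'contact_force': array([-0.345,  0.04 ,  0.365]), 'torque': array([-0.004, -0.007, -0.034]), 'finger_gap': np.float64(0.092)}
{'vertical_fov': 49.40641341840313, 'cx': 280.4407621868241, 'cy': 208.49737044469262, 'rvec': array([ 2.19832871, -2.18900058,  0.08630544]), 'tvec': array([0.00583321, 0.54747313, 1.36491318])}
[0.45584546 0.02510481 1.39797121]
{'vertical_fov': 47.53733077518812, 'cx': 272.9614113013276, 'cy': 213.3830485286714, 'rvec': array([ 2.03263009,  1.14507133, -0.5459541 ]), 'tvec': array([-0.29748152, -0.23603422,  1.60024835])}
[ 1.33776388 -0.44337627  0.84782514]
{'vertical_fov': 59.32692820015862, 'cx': 274.3630176807336, 'cy': 208.78934153314884, 'mount': array([[ 9.99999903e-01, -2.73134447e-04, -3.46127348e-04,
        -9.15015999e-04],
       [ 2.49139358e-04, -2.97653503e-01,  9.54673939e-01,
        -1.58769165e-01],
       [-3.63780356e-04, -9.54673933e-01, -2.97653406e-01,
         8.01685323e-02],
       [ 0.00000000e+00,  0.00000000e+00,  0.00000000e+00,
         1.00000000e+00]])}
comb [(0.94, array([161., 262., 194., 307.])), (0.86, array([327., 274., 371., 304.])), (0.83, array([108., 230., 130., 274.])), (0.82, array([165., 227., 209., 252.]))]
cradle [(0.76, array([163., 217., 216., 249.]))]
rack [(0.78, array([305., 207., 392., 246.]))]
latch_knob [(0.51, array([314., 221., 330., 232.]))]
comb_grip [(0.97, array([165., 224., 211., 251.])), (0.74, array([329., 274., 374., 302.])), (0.72, array([160., 264., 194., 313.])), (0.64, array([108., 232., 129., 275.])), (0.46, array([352., 181., 360., 195.]))]
```

View pics/top0.png

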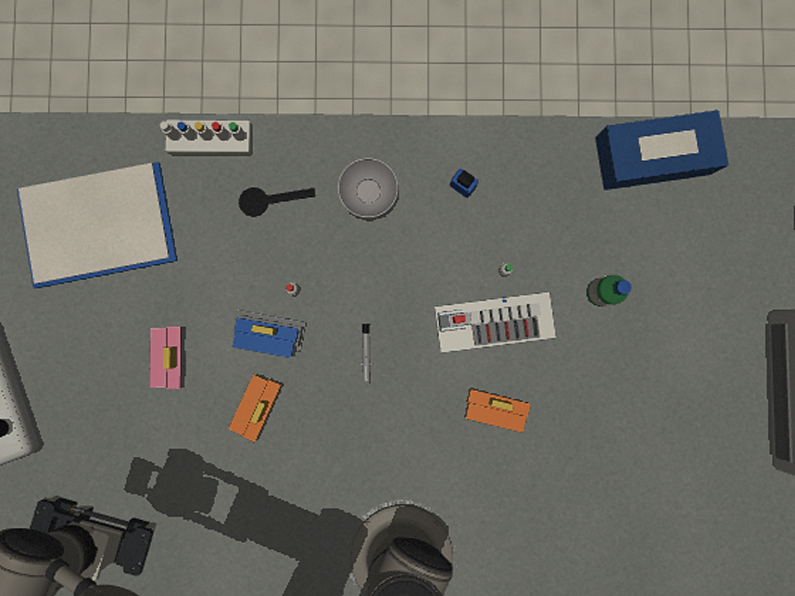

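View pics/scene0.png

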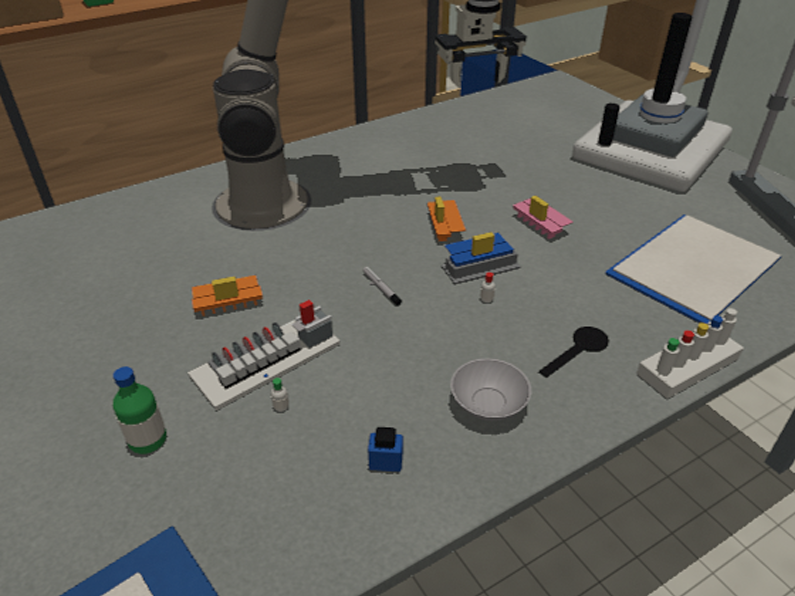

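Candidates (top picture, native px): blue comb in the grey cradle (187,238), an orange comb at (179,285), another orange one at (350,289), and a pink one at (118,252). I choose the blue one in the cradle. The rack is at (348,227), with its latch on the left (+y) and its lenses towards the robot.

Run:
```python
from h import *
a=eyes.get_image("top"); c=cam("top")
save(a,"crop1.png",(150,200,400,260),3.2)
hsv=cv2.cvtColor(a,cv2.COLOR_RGB2HSV)
def blob(lo,hi,box):
    m=cv2.inRange(hsv,np.array(lo),np.array(hi)); k=np.zeros_like(m); l,t,r,b=box; k[t:b,l:r]=m[t:b,l:r]
    ys,xs=np.nonzero(k); return np.c_[xs,ys].astype(np.float32)
def rect(p,z):
    w=np.array([toz(c,q,z)[:2] for q in p],np.float32); return cv2.minAreaRect(w)
y=blob((20,100,60),(35,255,255),(165,220,215,255)); print("grip",len(y),rect(y,.08))
b=blob((100,120,40),(125,255,255),(160,215,220,255)); print("comb",len(b),rect(b,.042))
for d in silhouettes("rack","top")[:1]:
    ys,xs=np.nonzero(d["pixels"]); print("rack",rect(np.c_[xs,ys],.012))
    wht=blob((0,0,120),(180,60,255),(300,200,395,252)); print("rackW",len(wht),rect(wht,.012))
d=blob((105,120,40),(130,255,255),(340,200,370,220)); print("dot",d.mean(0), toz(c,d.mean(0),.012))
d=blob((0,120,80),(8,255,255),(310,215,335,235)); print("knob",d.mean(0), toz(c,d.mean(0),.09))
```

```text
grip 78 ((0.47422510385513306, 0.2826920747756958), (0.04731542989611626, 0.013194374740123749), 80.77652740478516)
comb 806 ((0.4588138163089752, 0.2875497341156006), (0.12893341481685638, 0.061616770923137665), 79.93759155273438)
rack ((0.49352604150772095, -0.19866152107715607), (0.1044415682554245, 0.25023049116134644), 7.101046085357666)
rackW 1697 ((0.49425244331359863, -0.1987195760011673), (0.09888198226690292, 0.24864749610424042), 7.6009650230407715)
dot [354.5 211.5] [ 0.53973052 -0.21768473  0.012     ]
knob [323.41177 224.20589] [ 0.49808668 -0.11440202  0.09      ]
```

View pics/crop1.png

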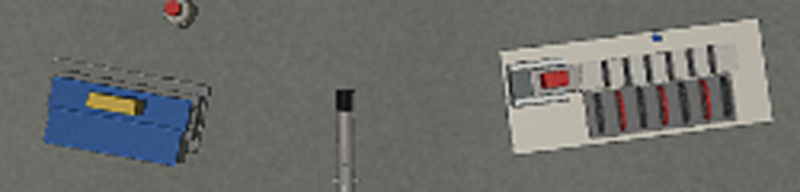

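The crop confirms the choice: a blue comb with a yellow grip in the grey cradle, and a rack whose blue dot, knob and base plate all give the same origin, about (0.512,-0.221), yaw 0.13. Next I work out the move to a viewing pose above the comb.

```bash
cat >> h.py <<'E'
def delta(p,yaw,flip=None):
    """tool down, tool x along (cos yaw,sin yaw) or opposite (nearest); prints slide (cm, current tool axes) and twist"""
    s=status.observe(); q=s["tool_rot"]; A=R.from_quat([q[1],q[2],q[3],q[0]]).as_matrix()
    best=None
    for sg in ([1,-1] if flip is None else [flip]):
        x=sg*np.array([np.cos(yaw),np.sin(yaw),0]); y=np.array([0,0,-1.]); B=np.c_[x,y,np.cross(x,y)]
        w=R.from_matrix(A.T@B).as_rotvec()
        if best is None or np.linalg.norm(w)<np.linalg.norm(best[0]): best=(w,sg)
    print("sg",best[1],"slide cm",np.round(A.T@(np.array(p)-s["eef_pos"])*100,2),"twist",np.round(best[0],3),"force",np.round(s["contact_force"],1),"gap",round(float(s["finger_gap"]),4),"t",round(float(s["time_s"]),2))
    print("toolx",np.round(A[:,0],3),"tooly",np.round(A[:,1],3),"q",np.round(s["joint_pos"],2),"eef",np.round(s["eef_pos"],4))
E
python3 - <<'E'
from h import *
delta([0.474,0.283,0.20],-0.165,1)
delta([0.474,0.283,0.20],-0.165,-1)
E
```

```text
sg 1 slide cm [-12.78   2.67 -38.34] twist [ 0.     1.471 -0.   ] force [ 0.9 -0.5  0.4] gap 0.092 t 0.45
toolx [ 0.262  0.965 -0.   ] tooly [-0. -0. -1.] q [ 1.16  0.34  1.52 -0.    1.28 -0.15] eef [0.1374 0.5067 0.2267]
sg -1 slide cm [-12.78   2.67 -38.34] twist [-0.    -1.671 -0.   ] force [ 0.9 -0.5  0.4] gap 0.092 t 0.45
toolx [ 0.262  0.965 -0.   ] tooly [-0. -0. -1.] q [ 1.16  0.34  1.52 -0.    1.28 -0.15] eef [0.1374 0.5067 0.2267]
```

>>> carry_out:
  slide:
    - [-1.07,0.22,-3.2]
    - [-1.07,0.22,-3.2]
    - [-1.07,0.22,-3.2]
    - [-1.07,0.22,-3.2]
    - [-1.07,0.22,-3.2]
    - [-1.07,0.22,-3.2]
    - [-1.07,0.22,-3.2]
    - [-1.07,0.22,-3.2]
    - [-1.07,0.22,-3.2]
    - [-1.07,0.22,-3.2]
    - [-1.07,0.22,-3.2]
    - [-1.07,0.22,-3.2]
  twist:
    - [0,0,0]
    - [0,0,0]
    - [0,0,0]
    - [0,0,0]
    - [0,0,0]
    - [0,0,0]
    - [0,0,0]
    - [0,0,0]
    - [0,0,0]
    - [0,0,0]
    - [0,0,0]
    - [0,0,0]
  jaw: [1,1,1,1,1,1,1,1,1,1,1,1]

```text
time_s: 1.45
eef_pos: [0.4757, 0.2811, 0.2003]
tool_rot: [0.562, -0.562, -0.43, 0.429]
contact_force: [0.7, 1.1, 0.2]
finger_gap: 0.0916
```

>>> carry_out:
  slide:
    - [0,0,0]
    - [0,0,0]
    - [0,0,0]
    - [0,0,0]
    - [0,0,0]
    - [0,0,0]
    - [0,0,0]
    - [0,0,0]
    - [0,0,0]
    - [0,0,0]
    - [0,0,0]
    - [0,0,0]
    - [0,0,0]
    - [0,0,0]
    - [0,0,0]
    - [0,0,0]
  twist:
    - [0,0.105,0]
    - [0,0.105,0]
    - [0,0.105,0]
    - [0,0.105,0]
    - [0,0.105,0]
    - [0,0.105,0]
    - [0,0.105,0]
    - [0,0.105,0]
    - [0,0.105,0]
    - [0,0.105,0]
    - [0,0.105,0]
    - [0,0.105,0]
    - [0,0.105,0]
    - [0,0.106,0]
    - [0,0,0]
    - [0,0,0]
  jaw: [1,1,1,1,1,1,1,1,1,1,1,1,1,1,1,1]

```text
time_s: 2.78
eef_pos: [0.4744, 0.2823, 0.2003]
tool_rot: [0.705, -0.705, 0.057, -0.057]
contact_force: [0.1, 0.2, -0.3]
finger_gap: 0.0923
```

Run:
```python
from h import *
delta([0.474,0.283,0.20],-0.165,1)
c=cam("wrist"); a=eyes.get_image("wrist"); save(a,"w1.png",None,1.4)
hsv=cv2.cvtColor(a,cv2.COLOR_RGB2HSV)
m=cv2.inRange(hsv,np.array((20,100,60)),np.array((35,255,255)))
n,l,st,ce=cv2.connectedComponentsWithStats(m)
for i in range(1,n):
    if st[i,4]>100: print("yellow",st[i],ce[i])
cx=[(x,y,z) for z in (.04,.08) for y in (-.022,.022) for x in (-.007,.007)]
print(np.round(proj(c,[0.474,0.283,0.08])))
```

```text
sg 1 slide cm [-0.05  0.03  0.06] twist [-0.     0.003 -0.   ] force [ 0.1  0.2 -0.3] gap 0.0923 t 2.78
toolx [ 0.987 -0.161 -0.   ] tooly [-0.  0. -1.] q [0.4  0.41 1.49 0.   1.24 0.56] eef [0.4744 0.2823 0.2003]
yellow [265 163  17  60 968] [272.84194215 192.76136364]
yellow [  46  192   60   35 1363] [ 75.34482759 208.96331621]
yellow [475 309  14  45 288] [482.46180556 332.52083333]
yellow [ 61 320  22  35 162] [ 68.16666667 339.98765432]
[[273. 199.]]
```

View pics/w1.png

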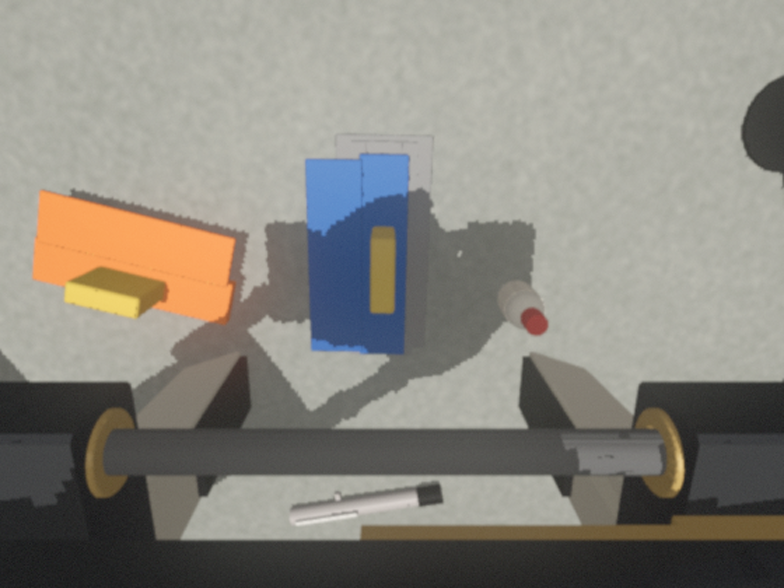

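The blue comb fills the middle of the picture, with its grip at native px (273,193), very near the predicted (273,199). The drops_b bottle is at (370,220), to the right (+x) of the comb. Next I fit the comb pose to the masks.

```bash
cat >> h.py <<'E'
from scipy.optimize import minimize
def box(x0,x1,y0,y1,z0,z1): return np.array([(x,y,z) for x in (x0,x1) for y in (y0,y1) for z in (z0,z1)])
def place(P,x,y,yaw,z): 
    return P@R.from_euler("z",yaw).as_matrix().T+[x,y,z]
def draw(c,parts,shape):
    m=np.zeros(shape,np.uint8)
    for P in parts: cv2.fillConvexPoly(m,cv2.convexHull(np.round(proj(c,P)*16).astype(np.int32)),255,shift=4)
    return m
def fit(c,mask,parts,x0,z):
    big=lambda m:cv2.GaussianBlur(m.astype(np.float32),(0,0),1.0)
    t=big(mask)
    f=lambda v:np.abs(big(draw(c,[place(P,v[0],v[1],v[2],z) for P in parts],mask.shape))-t).sum()/255
    r=minimize(f,x0,method="Nelder-Mead",options=dict(initial_simplex=[x0]+[list(np.array(x0)+d) for d in ([.006,0,0],[0,.006,0],[0,0,.06])],xatol=1e-4,fatol=.5))
    return np.round(r.x,4),round(r.fun),round(mask.sum()/255)
def comp(m,near):
    n,l,st,ce=cv2.connectedComponentsWithStats(m); i=1+np.argmin([np.hypot(*(ce[k]-near))+(1e4 if st[k,4]<60 else 0) for k in range(1,n)])
    return ((l==i)*255).astype(np.uint8)
GRIP=[box(-.007,.007,-.022,.022,.010,.050)]
COMB=GRIP+[box(-.015,.015,-.065,.065,0,.010),box(-.047,0,-.062,.062,.0095,.013)]
E
python3 - <<'E'
from h import *
c=cam("wrist"); a=eyes.get_image("wrist"); hsv=cv2.cvtColor(a,cv2.COLOR_RGB2HSV)
ye=comp(cv2.inRange(hsv,np.array((20,100,40)),np.array((35,255,255))),(273,193))
bl=comp(cv2.inRange(hsv,np.array((100,110,30)),np.array((125,255,255)))|ye,(260,185))
print(fit(c,ye,GRIP,[.474,.282,-.165],.030)); print(fit(c,bl,COMB,[.474,.282,-.165],.030))
print(np.round(proj(c,status.observe()["eef_pos"])))
E
```

```text
(array([ 0.4738,  0.2848, -0.1594]), 211, 963)
(array([ 0.4738,  0.283 , -0.1908]), 1852, 8218)
[[273. 270.]]
```

>>> carry_out:
  slide:
    - [-0.05,2,0.15]
    - [0,2,0]
    - [0,2,0]
    - [0,2,0]
    - [0,2,0]
    - [0,2,0]
    - [0,1.5,0]
    - [0,1,0]
    - [0,0.5,0]
    - [0,0,0]
    - [0,0,0]
  twist:
    - [0,0.012,0]
    - [0,0,0]
    - [0,0,0]
    - [0,0,0]
    - [0,0,0]
    - [0,0,0]
    - [0,0,0]
    - [0,0,0]
    - [0,0,0]
    - [0,0,0]
    - [0,0,0]
  jaw: [0.3,0.3,0.3,0.3,0.3,0.3,0.3,0.3,0.3,0.3,0.3]
  grip_force: 25

```text
time_s: 3.8
eef_pos: [0.4746, 0.2841, 0.0508]
tool_rot: [0.705, -0.704, 0.062, -0.063]
contact_force: [0.1, 1.0, 0.3]
finger_gap: 0.0597
```

>>> carry_out:
  slide:
    - [0,0,0]
    - [0,0,0]
    - [0,0,0]
    - [0,0,0]
    - [0,0,0]
    - [0,0,0]
    - [0,0,0]
    - [0,0,0]
  twist:
    - [0,0,0]
    - [0,0,0]
    - [0,0,0]
    - [0,0,0]
    - [0,0,0]
    - [0,0,0]
    - [0,0,0]
    - [0,0,0]
  jaw: [-1,-1,-1,-1,-1,-1,-1,-1]

```text
time_s: 4.47
eef_pos: [0.4741, 0.2839, 0.0504]
tool_rot: [0.704, -0.704, 0.062, -0.062]
contact_force: [-1.1, -1.0, 0.1]
finger_gap: 0.0137
```

Gripped, with a gap of 13.7 mm. I lift straight up.

>>> carry_out:
  slide:
    - [0,-0.5,0]
    - [0,-1,0]
    - [0,-1.5,0]
    - [0,-2,0]
    - [0,-2,0]
    - [0,-2,0]
    - [0,-2,0]
    - [0,-2,0]
    - [0,-2,0]
    - [0,0,0]
    - [0,0,0]
  twist:
    - [0,0,0]
    - [0,0,0]
    - [0,0,0]
    - [0,0,0]
    - [0,0,0]
    - [0,0,0]
    - [0,0,0]
    - [0,0,0]
    - [0,0,0]
    - [0,0,0]
    - [0,0,0]
  jaw: [-1,-1,-1,-1,-1,-1,-1,-1,-1,-1,-1]

```text
time_s: 5.38
eef_pos: [0.4745, 0.284, 0.2016]
tool_rot: [0.705, -0.704, 0.062, -0.063]
contact_force: [-0.2, 0.5, -2.2]
finger_gap: 0.0139
```

Run:
```python
from h import *
delta([0.512,-0.1715,0.2],0.132,1)
c=cam("wrist"); a=eyes.get_image("wrist"); save(a,"w2.png",None,1.4)
print(np.round(proj(c,status.observe()["eef_pos"])))
```

```text
sg 1 slide cm [ 11.71   0.11 -44.18] twist [-0.001 -0.309  0.003] force [-0.2  0.5 -2.2] gap 0.0139 t 5.38
toolx [ 0.984 -0.176  0.002] tooly [ 0.003  0.001 -1.   ] q [0.4  0.41 1.49 0.   1.24 0.58] eef [0.4745 0.284  0.2016]
[[272. 269.]]
```

View pics/w2.png

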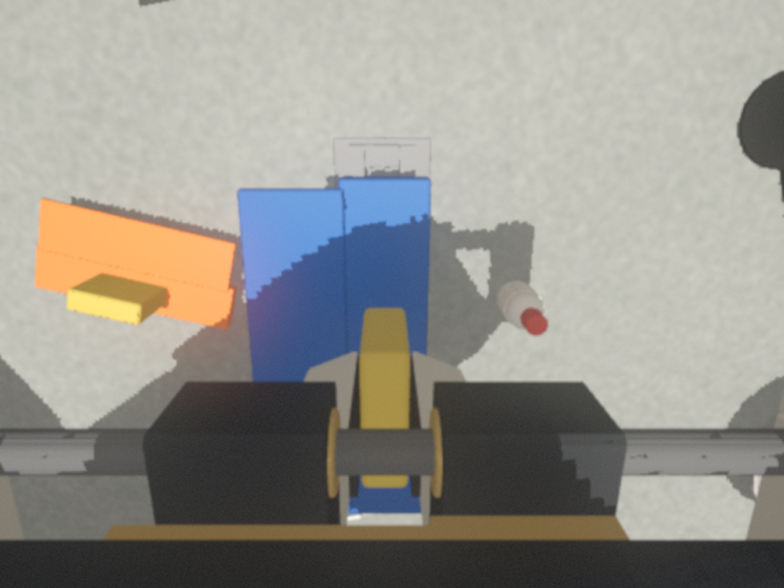

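The comb hangs upright between the pads, spine end at native (244–307,127), and the cradle is empty. I go up and over to a place behind the rack (-y side), so the camera sees the slots ahead of the comb.

>>> carry_out:
  slide:
    - [0.4,-0.5,-1.5]
    - [0.87,-0.5,-3.2]
    - [0.87,-0.5,-3.3]
    - [0.87,-0.5,-3.3]
    - [0.87,-0.5,-3.3]
    - [0.87,-0.5,-3.3]
    - [0.87,-0.5,-3.3]
    - [0.87,-0.5,-3.3]
    - [0.87,-0.5,-3.3]
    - [0.87,-0.5,-3.3]
    - [0.87,-0.5,-3.3]
    - [0.87,-0.5,-3.3]
    - [0.87,0,-3.3]
    - [0.87,0,-3.3]
    - [0.87,0,-3.3]
    - [0.87,0,-3.3]
    - [0.87,0,-3.3]
    - [0.87,0,-3.3]
    - [0.4,0,-1.5]
    - [0,0,0]
  twist:
    - [0,0,0]
    - [0,0,0]
    - [0,0,0]
    - [0,0,0]
    - [0,0,0]
    - [0,0,0]
    - [0,0,0]
    - [0,0,0]
    - [0,0,0]
    - [0,0,0]
    - [0,0,0]
    - [0,0,0]
    - [0,0,0]
    - [0,0,0]
    - [0,0,0]
    - [0,0,0]
    - [0,0,0]
    - [0,0,0]
    - [0,0,0]
    - [0,0,0]
  jaw: [-1,-1,-1,-1,-1,-1,-1,-1,-1,-1,-1,-1,-1,-1,-1,-1,-1,-1,-1,-1]

```text
time_s: 7.1
eef_pos: [0.5227, -0.3278, 0.2573]
tool_rot: [0.705, -0.704, 0.065, -0.063]
contact_force: [-0.5, 0.4, -2.5]
finger_gap: 0.0136
```

>>> carry_out:
  slide:
    - [0,0,0]
    - [0,0,0]
    - [0,0,0]
    - [0,0,0]
    - [0,0,0]
    - [0,0,0]
  twist:
    - [0,-0.077,0]
    - [0,-0.077,0]
    - [0,-0.077,0]
    - [0,-0.077,0]
    - [0,0,0]
    - [0,0,0]
  jaw: [-1,-1,-1,-1,-1,-1]

```text
time_s: 7.6
eef_pos: [0.5235, -0.3235, 0.2592]
tool_rot: [0.706, -0.705, -0.045, 0.046]
contact_force: [0.9, 1.2, -1.5]
finger_gap: 0.014
```

Run:
```python
from h import *
delta([0.525,-0.321,0.26],0.132,1)
c=cam("wrist"); a=eyes.get_image("wrist"); save(a,"w3.png",None,1.42); cv2.imwrite("w3raw.png",a[:,:,::-1])
np.savez("w3c.npz",K=c[0],R=c[1],t=c[2])
print(np.round(proj(c,[[.512,-.2215,.04],place(np.array([[.028,0,0]]),.512,-.2215,.132,.012)[0]])))
```

```text
sg 1 slide cm [ 0.18 -0.08  0.22] twist [-0.002 -0.003 -0.001] force [ 0.9  1.2 -1.5] gap 0.014 t 7.6
toolx [ 0.992  0.129 -0.001] tooly [-0.002  0.002 -1.   ] q [-0.68  0.49  1.2   0.    1.45 -0.81] eef [ 0.5235 -0.3235  0.2592]
[[276.  69.]
 [303.  71.]]
```

View pics/w3.png

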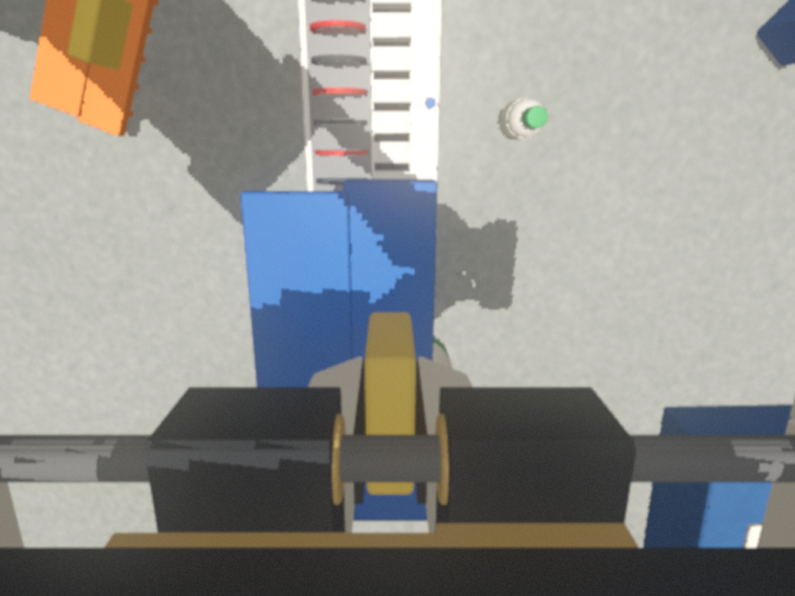

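The picture shows the whole rail ahead of the comb. Its six dark slots are at native rows ≈4, 29, 52, 74, 96 and 118 (cols 262–288), and the blue dot at (303,72.5) is where I predicted (303,71). The comb's spine end is at row 127. Next I measure the slots and the comb in rack coordinates.

Run:
```python
from h import *
a=cv2.imread("w3raw.png"); z=np.load("w3c.npz"); c=(z["K"],z["R"],z["t"])
g=cv2.cvtColor(a,cv2.COLOR_BGR2GRAY).astype(float)
O=np.array([.512,-.2215]); Q=R.from_euler("z",.132).as_matrix()[:2,:2]
loc=lambda p:(p[:2]-O)@Q*1000
# resample rail top plane z=.04 in rack frame, 0.25mm steps
ys=np.arange(-60,70,.25); xs=np.arange(-9,9.1,1)
P=np.array([[*(O+Q@np.array([x,y])/1000),.04] for y in ys for x in xs]); uv=proj(c,P).astype(np.float32)
s=cv2.remap(g.astype(np.float32),uv[:,0].reshape(len(ys),-1),uv[:,1].reshape(len(ys),-1),cv2.INTER_LINEAR).mean(1)
for n in range(0,len(ys),2):
    if n%4==0: print(f"{ys[n]:.0f}:{s[n]:.0f}",end=" ")
# best comb offset: mean darkness inside 6 slots minus walls
sm=[(np.mean([np.interp(k+o+np.linspace(-3,3,13),ys,s).mean() for k in (-50,-30,-10,10,30,50)]),o) for o in np.arange(-9.5,9.6,.25)]
print("\noffset",sorted(sm)[:5])
d=cv2.inRange(cv2.cvtColor(a,cv2.COLOR_BGR2HSV),np.array((105,100,40)),np.array((130,255,255))); k=comp(d,(303,72)); ys_,xs_=np.nonzero(k); print("dot",xs_.mean(),ys_.mean(),loc(toz(c,(xs_.mean(),ys_.mean()),.012)))
# comb spine end corners in tool frame (z = tcp-.0204+.010)
st=status.observe(); e=st["eef_pos"]; q=st["tool_rot"]; A=R.from_quat([q[1],q[2],q[3],q[0]]).as_matrix()
for uv in [(437/1.42,181/1.42),(345/1.42,181/1.42)]: print("spine corner tool mm",A.T@(toz(c,uv,e[2]-.0104)-e)*1000)
for uv in [(242/1.42,192/1.42)]: print("lip corner tool mm",A.T@(toz(c,uv,e[2]-.0074)-e)*1000)
cv2.imwrite("pics/w3crop.png",cv2.resize(a[0:140,150:330],None,fx=4.2,fy=4.2,interpolation=cv2.INTER_CUBIC))
```

```text
-60:114 -59:115 -58:116 -57:116 -56:116 -55:116 -54:124 -53:146 -52:166 -51:175 -50:178 -49:178 -48:167 -47:144 -46:122 -45:114 -44:117 -43:138 -42:176 -41:207 -40:220 -39:225 -38:229 -37:233 -36:237 -35:243 -34:248 -33:250 -32:252 -31:253 -30:253 -29:248 -28:220 -27:169 -26:137 -25:132 -24:135 -23:160 -22:210 -21:248 -20:255 -19:255 -18:255 -17:255 -16:255 -15:255 -14:255 -13:255 -12:255 -11:255 -10:255 -9:252 -8:223 -7:168 -6:139 -5:138 -4:142 -3:168 -2:215 -1:247 0:255 1:255 2:255 3:255 4:255 5:255 6:255 7:255 8:255 9:255 10:255 11:254 12:231 13:177 14:144 15:140 16:148 17:174 18:223 19:254 20:255 21:255 22:255 23:255 24:255 25:255 26:255 27:255 28:255 29:255 30:255 31:253 32:228 33:172 34:141 35:146 36:160 37:177 38:217 39:248 40:255 41:255 42:255 43:255 44:255 45:255 46:255 47:255 48:255 49:255 50:255 51:254 52:234 53:175 54:148 55:157 56:163 57:175 58:214 59:248 60:24 61:0 62:0 63:0 64:0 65:0 66:0 67:0 68:0 69:0 
offset [(np.float64(163.88409189077524), np.float64(5.0)), (np.float64(164.05587709867038), np.float64(5.25)), (np.float64(164.58863556690704), np.float64(4.75)), (np.float64(164.8252892127404), np.float64(5.5)), (np.float64(165.67357029058994), np.float64(4.5))]
dot 299.19101123595505 131.42696629213484 [ 24.83993295 -61.4247078 ]
spine corner tool mm [15.12973515 10.47963882 65.40715434]
spine corner tool mm [-13.97938713  10.50969406  65.40943103]
lip corner tool mm [-46.03662862   7.53825015  62.29526904]
```

View pics/w3crop.png

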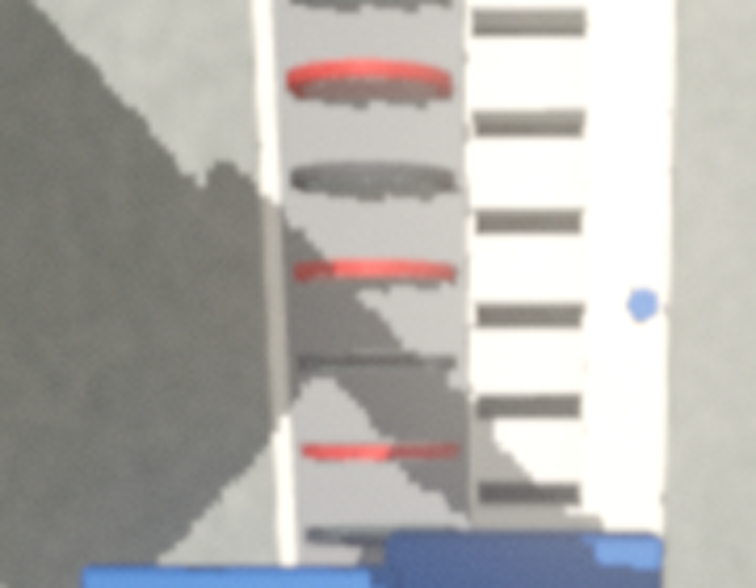

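Run:
```python
from h import *
z=np.load("w3c.npz"); c=(z["K"],z["R"],z["t"])
O=np.array([.512,-.2215]); Q=R.from_euler("z",.132).as_matrix()[:2,:2]
loc=lambda p:np.round((p[:2]-O)@Q*1000,1)
f=lambda x,y:(150+x/4.2-.38,y/4.2-.38)
print("base +x edge",[loc(toz(c,f(*q),.012)) for q in [(675,10),(663,500)]])
print("base -x edge",[loc(toz(c,f(*q),.012)) for q in [(255,5),(283,400)]])
print("rail +x edge",[loc(toz(c,f(*q),.04)) for q in [(585,30),(580,495)]],"-x",[loc(toz(c,f(*q),.04)) for q in [(473,25),(479,495)]])
print("dot",loc(toz(c,f(643,304),.012)))
st=status.observe(); e=st["eef_pos"]; q=st["tool_rot"]; A=R.from_quat([q[1],q[2],q[3],q[0]]).as_matrix()
for uv in [(437/1.42,181/1.42),(434.5/1.42,350/1.42)]: print("spine +x edge tool",np.round(A.T@(toz(c,uv,e[2]-.0104)-e)*1000,1))
delta([.5114,-.2168,.26],.132,1)
```

```text
base +x edge [array([33.7, 63.5]), array([ 33.5, -48. ])]
base -x edge [array([-64.5,  64.9]), array([-62.3, -23.3])]
rail +x edge [array([11.7, 53.7]), array([ 11.4, -45.1])] -x [array([-12.8,  54.8]), array([-12.6, -45. ])]
dot [27.5 -1. ]
spine +x edge tool [15.1 10.5 65.4]
spine +x edge tool [15.8 10.4  7.6]
sg 1 slide cm [ 0.17 -0.04 10.75] twist [-0.001 -0.003 -0.001] force [ 0.3 -0.1 -1.5] gap 0.014 t 7.65
toolx [ 0.992  0.129 -0.001] tooly [-0.001  0.001 -1.   ] q [-0.68  0.49  1.2   0.    1.45 -0.81] eef [ 0.5236 -0.3236  0.2594]
```

>>> carry_out:
  slide:
    - [0.1,0,1]
    - [0,0,2]
    - [0,0,2.5]
    - [0,0,2.5]
    - [0,0,1.75]
    - [0,0,1]
    - [0,1,0]
    - [0,2,0]
    - [0,2,0]
    - [0,2,0]
    - [0,2,0]
    - [0,2,0]
    - [0,2,0]
    - [0,1.5,0]
    - [0,1,0]
    - [0,0.4,0]
    - [0,0,0]
    - [0,0,0]
  twist:
    - [0,0,0]
    - [0,0,0]
    - [0,0,0]
    - [0,0,0]
    - [0,0,0]
    - [0,0,0]
    - [0,0,0]
    - [0,0,0]
    - [0,0,0]
    - [0,0,0]
    - [0,0,0]
    - [0,0,0]
    - [0,0,0]
    - [0,0,0]
    - [0,0,0]
    - [0,0,0]
    - [0,0,0]
    - [0,0,0]
  jaw: [-1,-1,-1,-1,-1,-1,-1,-1,-1,-1,-1,-1,-1,-1,-1,-1,-1,-1]

```text
time_s: 9.15
eef_pos: [0.511, -0.2181, 0.1017]
tool_rot: [-0.705, 0.706, 0.046, -0.046]
contact_force: [-0.2, -0.3, -1.7]
finger_gap: 0.0136
```

Run:
```python
from h import *
delta([.5108,-.2169,.0804],.132,1)
a=eyes.get_image("wrist"); b=eyes.get_image("scene")
p=proj(cam("scene"),[.51,-.22,.07])[0].astype(int); print(p)
l,t=max(p[0]-75,0),p[1]-60
b=cv2.resize(b[t:t+110,l:l+150],(560,411),interpolation=cv2.INTER_CUBIC)
i=np.vstack([a[:200],b]); save(i,"w4.png",None,0.97)
```

```text
sg 1 slide cm [-0.01  2.12  0.13] twist [ 0.001 -0.001  0.001] force [-0.2 -0.3 -1.7] gap 0.0136 t 9.15
toolx [0.991 0.13  0.001] tooly [ 0.001 -0.    -1.   ] q [-0.54  0.52  1.61  0.    1.01 -0.67] eef [ 0.511  -0.2181  0.1017]
[178 240]
```

View pics/w4.png

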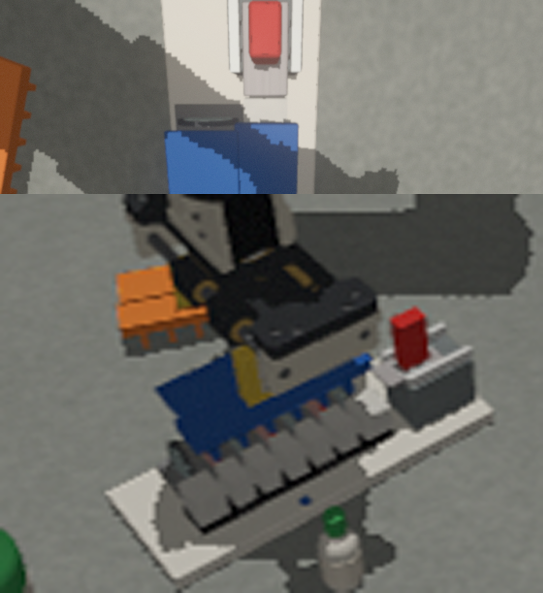

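The comb hovers squarely over the rail with its lip over the lenses; the tongue ends clear of the spine. I make a small +y correction and then feel downwards.

>>> carry_out:
  slide:
    - [0,0.4,0.13]
    - [0,0.6,0]
    - [0,0.5,0]
    - [0,0.3,0]
    - [0,0.1,0]
    - [0,0,0]
    - [0,0,0]
  twist:
    - [0,0,0]
    - [0,0,0]
    - [0,0,0]
    - [0,0,0]
    - [0,0,0]
    - [0,0,0]
    - [0,0,0]
  jaw: [-1,-1,-1,-1,-1,-1,-1]

```text
time_s: 9.83
eef_pos: [0.5106, -0.2164, 0.0822]
tool_rot: [0.706, -0.706, -0.046, 0.046]
contact_force: [-0.1, -0.5, -1.3]
finger_gap: 0.0141
```

>>> carry_out:
  slide:
    - [0,0.05,0]
    - [0,0.05,0]
    - [0,0.05,0]
    - [0,0.05,0]
    - [0,0.05,0]
    - [0,0.05,0]
    - [0,0.05,0]
    - [0,0.05,0]
    - [0,0.05,0]
    - [0,0,0]
  twist:
    - [0,0,0]
    - [0,0,0]
    - [0,0,0]
    - [0,0,0]
    - [0,0,0]
    - [0,0,0]
    - [0,0,0]
    - [0,0,0]
    - [0,0,0]
    - [0,0,0]
  jaw: [-1,-1,-1,-1,-1,-1,-1,-1,-1,-1]

```text
time_s: 10.67
eef_pos: [0.5105, -0.2164, 0.0777]
tool_rot: [0.706, -0.706, -0.046, 0.046]
contact_force: [-0.4, 0.1, -1.7]
finger_gap: 0.0138
```

>>> carry_out:
  slide:
    - [0,0.05,0]
    - [0,0.05,0]
    - [0,0.05,0]
    - [0,0.05,0]
    - [0,0,0]
  twist:
    - [0,0,0]
    - [0,0,0]
    - [0,0,0]
    - [0,0,0]
    - [0,0,0]
  jaw: [-1,-1,-1,-1,-1]

```text
time_s: 11.08
eef_pos: [0.5104, -0.2163, 0.0757]
tool_rot: [0.706, -0.706, -0.046, 0.046]
contact_force: [-0.0, 0.7, -1.5]
finger_gap: 0.014
```

>>> carry_out:
  slide:
    - [0,0.05,0]
    - [0,0.05,0]
    - [0,0.05,0]
    - [0,0.05,0]
    - [0,0.05,0]
    - [0,0.05,0]
    - [0,0,0]
  twist:
    - [0,0,0]
    - [0,0,0]
    - [0,0,0]
    - [0,0,0]
    - [0,0,0]
    - [0,0,0]
    - [0,0,0]
  jaw: [-1,-1,-1,-1,-1,-1,-1]

```text
time_s: 11.67
eef_pos: [0.5105, -0.2163, 0.0727]
tool_rot: [0.706, -0.706, -0.046, 0.046]
contact_force: [0.7, -0.7, -2.1]
finger_gap: 0.014
```

>>> carry_out:
  slide:
    - [0,0.1,0]
    - [0,0.1,0]
    - [0,0.1,0]
    - [0,0.1,0]
    - [0,0.1,0]
    - [0,0.1,0]
    - [0,0,0]
  twist:
    - [0,0,0]
    - [0,0,0]
    - [0,0,0]
    - [0,0,0]
    - [0,0,0]
    - [0,0,0]
    - [0,0,0]
  jaw: [-1,-1,-1,-1,-1,-1,-1]

```text
time_s: 12.25
eef_pos: [0.5104, -0.2163, 0.0665]
tool_rot: [0.706, -0.705, -0.046, 0.046]
contact_force: [1.0, 0.0, -1.4]
finger_gap: 0.0137
```

The teeth are in the slots: TCP at 66.5 mm, no contact force. I lower gently the last 6 mm to the expected seat at TCP z ≈ 60.4 mm.

>>> carry_out:
  slide:
    - [0,0.1,0]
    - [0,0.1,0]
    - [0,0.1,0]
    - [0,0.1,0]
    - [0,0.05,0]
    - [0,0.05,0]
    - [0,0.05,0]
    - [0,0,0]
  twist:
    - [0,0,0]
    - [0,0,0]
    - [0,0,0]
    - [0,0,0]
    - [0,0,0]
    - [0,0,0]
    - [0,0,0]
    - [0,0,0]
  jaw: [-1,-1,-1,-1,-1,-1,-1,-1]

```text
time_s: 12.92
eef_pos: [0.5105, -0.2163, 0.0612]
tool_rot: [0.706, -0.706, -0.046, 0.046]
contact_force: [0.2, 0.6, -2.1]
finger_gap: 0.0138
```

>>> carry_out:
  slide:
    - [0,0.04,0]
    - [0,0.03,0]
    - [0,0,0]
    - [0,0,0]
  twist:
    - [0,0,0]
    - [0,0,0]
    - [0,0,0]
    - [0,0,0]
  jaw: [-1,-1,-1,-1]

```text
time_s: 13.25
eef_pos: [0.5105, -0.2164, 0.0606]
tool_rot: [0.706, -0.706, -0.046, 0.046]
contact_force: [0.3, -0.7, -1.4]
finger_gap: 0.014
```

>>> carry_out:
  slide:
    - [0,0.02,0]
    - [0,0.02,0]
    - [0,0,0]
    - [0,0,0]
  twist:
    - [0,0,0]
    - [0,0,0]
    - [0,0,0]
    - [0,0,0]
  jaw: [-1,-1,-1,-1]

```text
time_s: 13.58
eef_pos: [0.5105, -0.2164, 0.0603]
tool_rot: [0.706, -0.706, -0.046, 0.046]
contact_force: [-0.1, 0.5, 0.8]
finger_gap: 0.0139
```

Contact felt: the force on the tool went from -1.7 to +0.8 N at z = 60.3 mm, exactly the seated height. I release and rise.

>>> carry_out:
  slide:
    - [0,0,0]
    - [0,0,0]
    - [0,0,0]
    - [0,0,0]
    - [0,0,0]
    - [0,-0.5,0]
    - [0,-1.5,0]
    - [0,-2.5,0]
    - [0,-2.5,0]
    - [0,-2,0]
    - [0,0,0]
  twist:
    - [0,0,0]
    - [0,0,0]
    - [0,0,0]
    - [0,0,0]
    - [0,0,0]
    - [0,0,0]
    - [0,0,0]
    - [0,0,0]
    - [0,0,0]
    - [0,0,0]
    - [0,0,0]
  jaw: [-0.2,-0.2,-0.2,-0.2,-0.2,-0.2,-0.2,-0.2,-0.2,-0.2,-0.2]

```text
time_s: 14.5
eef_pos: [0.5126, -0.2175, 0.1549]
tool_rot: [-0.704, 0.707, 0.049, -0.044]
contact_force: [0.6, 0.2, 0.9]
finger_gap: 0.0366
```

Run:
```python
from h import *
O=np.array([.512,-.2215]); Q=R.from_euler("z",.132).as_matrix()[:2,:2]
c=cam("wrist"); a=eyes.get_image("wrist"); b=eyes.get_image("scene")
hsv=cv2.cvtColor(a,cv2.COLOR_RGB2HSV)
m=cv2.inRange(hsv,np.array((0,140,90)),np.array((8,255,255)))|cv2.inRange(hsv,np.array((174,140,90)),np.array((180,255,255)))
n,l,st,ce=cv2.connectedComponentsWithStats(m)
for k in range(1,n):
    if st[k,4]>80:
        print(st[k],np.round(ce[k]), "knob-top local mm",np.round((toz(c,ce[k],.097)[:2]-O)@Q*1000,1))
x,y=O+Q@np.array([0,.105]); delta([x,y,.1],.132,1)
bb=cv2.resize(b[180:290,103:253],(560,411),interpolation=cv2.INTER_CUBIC)
save(np.vstack([a[:200],bb]),"w5.png",None,.97)
```

```text
sg 1 slide cm [0.04 5.09 9.99] twist [ 0.001 -0.001  0.002] force [-0.4 -0.2 -1.5] gap 0.0364 t 14.6
toolx [0.991 0.131 0.002] tooly [ 0.002 -0.001 -1.   ] q [-0.54  0.46  1.55  0.    1.12 -0.67] eef [ 0.5108 -0.2165  0.151 ]
```

View pics/w5.png

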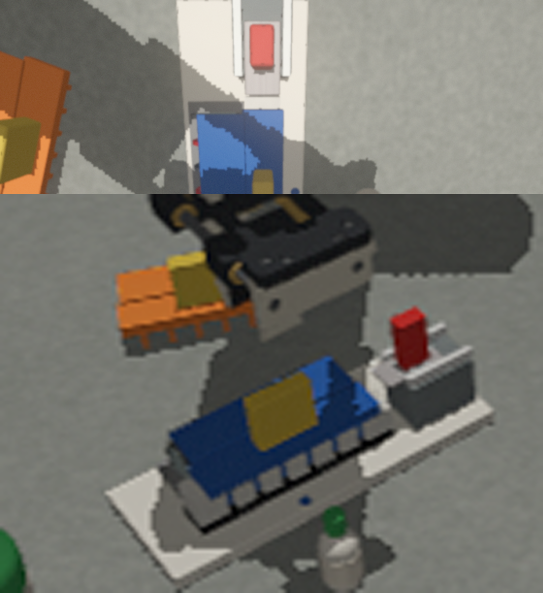

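The comb sits home, its spine flat on the rail and its lip over the lenses. The latch is still open, with the red knob at native (270,47). I go over the knob and grip it softly across x.

>>> carry_out:
  slide:
    - [0.05,0,1]
    - [0,0,2]
    - [0,0,2.5]
    - [0,0,2.5]
    - [0,0,1.5]
    - [0,0,0.5]
    - [0,1,0]
    - [0,2,0]
    - [0,2,0]
    - [0,1.5,0]
    - [0,1,0]
    - [0,0.7,0]
    - [0,0,0]
    - [0,0,0]
  twist:
    - [0,0,0]
    - [0,0,0]
    - [0,0,0]
    - [0,0,0]
    - [0,0,0]
    - [0,0,0]
    - [0,0,0]
    - [0,0,0]
    - [0,0,0]
    - [0,0,0]
    - [0,0,0]
    - [0,0,0]
    - [0,0,0]
    - [0,0,0]
  jaw: [0,0,0,0,0,0,0,0,0,0,0,0,0,0]
  grip_force: 12

```text
time_s: 15.77
eef_pos: [0.498, -0.1175, 0.068]
tool_rot: [0.706, -0.706, -0.046, 0.046]
contact_force: [0.1, -0.1, 0.5]
finger_gap: 0.0459
```

>>> carry_out:
  slide:
    - [0,0,0]
    - [0,0,0]
    - [0,0,0]
    - [0,0,0]
    - [0,0,0]
    - [0,0,0]
    - [0,0,0]
    - [0,0,0]
  twist:
    - [0,0,0]
    - [0,0,0]
    - [0,0,0]
    - [0,0,0]
    - [0,0,0]
    - [0,0,0]
    - [0,0,0]
    - [0,0,0]
  jaw: [-1,-1,-1,-1,-1,-1,-1,-1]

```text
time_s: 16.43
eef_pos: [0.4972, -0.1172, 0.0685]
tool_rot: [0.706, -0.706, -0.046, 0.047]
contact_force: [-3.8, -1.4, 6.8]
finger_gap: 0.0134
```

>>> carry_out:
  slide:
    - [0,0,-0.2]
    - [0,0,-0.3]
    - [0,0,-0.3]
    - [0,0,-0.3]
    - [0,0,-0.3]
    - [0,0,-0.3]
    - [0,0,-0.3]
    - [0,0,-0.2]
    - [0,0,-0.1]
    - [0,0,0]
  twist:
    - [0,0,0]
    - [0,0,0]
    - [0,0,0]
    - [0,0,0]
    - [0,0,0]
    - [0,0,0]
    - [0,0,0]
    - [0,0,0]
    - [0,0,0]
    - [0,0,0]
  jaw: [-1,-1,-1,-1,-1,-1,-1,-1,-1,-1]

```text
time_s: 17.27
eef_pos: [0.5003, -0.1399, 0.0685]
tool_rot: [0.706, -0.705, -0.046, 0.047]
contact_force: [-4.5, -0.1, 6.6]
finger_gap: 0.0139
```

>>> carry_out:
  slide:
    - [0,0,-0.1]
    - [0,0,-0.1]
    - [0,0,-0.1]
    - [0,0,0]
  twist:
    - [0,0,0]
    - [0,0,0]
    - [0,0,0]
    - [0,0,0]
  jaw: [-1,-1,-1,-1]

```text
time_s: 17.6
eef_pos: [0.5006, -0.1427, 0.0685]
tool_rot: [0.706, -0.705, -0.046, 0.047]
contact_force: [-4.9, 0.7, 7.0]
finger_gap: 0.0139
```

>>> carry_out:
  slide:
    - [0,0,-0.1]
    - [0,0,0]
    - [0,0,0]
  twist:
    - [0,0,0]
    - [0,0,0]
    - [0,0,0]
  jaw: [-1,-1,-1]

```text
time_s: 17.85
eef_pos: [0.5008, -0.1436, 0.0685]
tool_rot: [0.706, -0.705, -0.046, 0.047]
contact_force: [-4.9, 0.9, 6.0]
finger_gap: 0.0138
```

>>> carry_out:
  slide:
    - [0,0,-0.1]
    - [0,0,0]
    - [0,0,0]
  twist:
    - [0,0,0]
    - [0,0,0]
    - [0,0,0]
  jaw: [-1,-1,-1]

```text
time_s: 18.1
eef_pos: [0.5009, -0.1446, 0.0685]
tool_rot: [0.706, -0.705, -0.046, 0.047]
contact_force: [-4.0, 1.4, 7.4]
finger_gap: 0.0141
```

>>> carry_out:
  slide:
    - [0,0,-0.07]
    - [0,0,0]
    - [0,0,0]
  twist:
    - [0,0,0]
    - [0,0,0]
    - [0,0,0]
  jaw: [-1,-1,-1]

```text
time_s: 18.35
eef_pos: [0.5009, -0.1448, 0.0685]
tool_rot: [0.706, -0.705, -0.046, 0.047]
contact_force: [-4.4, 2.7, 5.9]
finger_gap: 0.0138
```

Run:
```python
from h import *
delta([.5,-.145,.15],.132,1)
```

```text
sg 1 slide cm [-0.1  -8.15  0.  ] twist [-0.002 -0.001 -0.001] force [-4.4  2.7  5.9] gap 0.0138 t 18.35
toolx [ 0.991  0.131 -0.001] tooly [-0.002  0.001 -1.   ] q [-0.43  0.52  1.73  0.    0.89 -0.56] eef [ 0.5009 -0.1448  0.0685]
```

The end stop has been met: only 0.2 of 0.7 mm was reached and the force is rising. I let go, rise and check.

>>> carry_out:
  slide:
    - [0,0,0]
    - [0,0,0]
    - [0,0,0]
    - [0,0,0]
    - [0,0,0]
    - [0,0,0]
    - [0,-0.5,0]
    - [0,-1.5,0]
    - [0,-2.5,0]
    - [0,-3,0]
    - [0,-3,0]
    - [0,-2,0]
    - [0,0,0]
    - [0,0,0]
  twist:
    - [0,0,0]
    - [0,0,0]
    - [0,0,0]
    - [0,0,0]
    - [0,0,0]
    - [0,0,0]
    - [0,0,0]
    - [0,0,0]
    - [0,0,0]
    - [0,0,0]
    - [0,0,0]
    - [0,0,0]
    - [0,0,0]
    - [0,0,0]
  jaw: [0,0,0,0,0,0,0,0,0,0,0,0,0,0]

```text
time_s: 19.52
eef_pos: [0.5021, -0.1458, 0.1944]
tool_rot: [-0.705, 0.706, 0.047, -0.045]
contact_force: [-0.5, -0.1, -1.0]
finger_gap: 0.0459
```

Run:
```python
from h import *
O=np.array([.512,-.2215]); Q=R.from_euler("z",.132).as_matrix()[:2,:2]
delta([.5,-.145,.19],.132,1)
c=cam("wrist"); a=eyes.get_image("wrist"); b=eyes.get_image("scene"); t=eyes.get_image("top")
print("expected knob top centre px",proj(c,[*(O+Q@np.array([0,.080])),.097]))
bb=cv2.resize(b[180:290,103:253],(560,411),interpolation=cv2.INTER_CUBIC)
save(np.vstack([a[50:290],bb]),"w6.png",None,.92);
```

```text
sg 1 slide cm [-0.2   0.44  0.11] twist [ 0.001 -0.001  0.002] force [-0.5 -0.1 -1. ] gap 0.0459 t 19.52
toolx [0.991 0.131 0.002] tooly [ 0.003 -0.001 -1.   ] q [-0.43  0.37  1.58  0.    1.19 -0.56] eef [ 0.5021 -0.1458  0.1944]
expected knob top centre px [[273.49521199 203.5093613 ]]
```

View pics/w6.png

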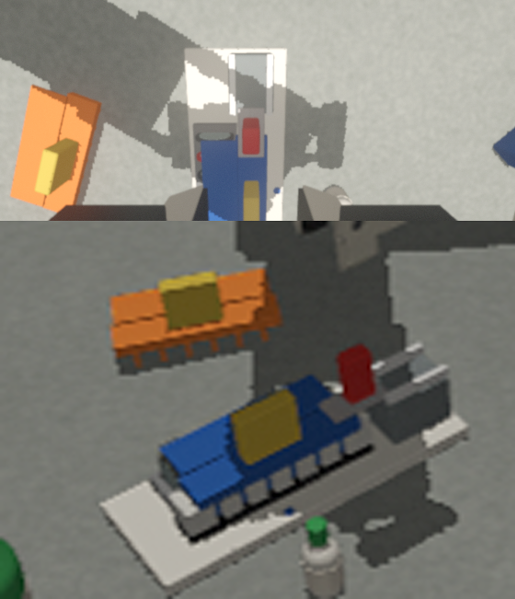

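The latch tongue now lies over the end of the comb's spine, with the knob at native (272,197) against the expected (273,203). The comb is home, the bottles stand where they were, and the arm is clear. I hand the job in.

```bash
python3 -c "
from rig import arm; print(arm.close_job())"
```

```text
the job is handed in; nothing more can be done
None
```

The blue keeper comb is seated in the rack with the latch closed over its end, and the job was handed in about 19.5 s into the 72 s. No verdict came back.

- **Finding the slots:** I picked the blue comb over the two orange ones and the pink one. The wrist camera showed the rail about 5–6 mm off its nominal place along +y. The teeth dropped into the slots at the first try.
- **Seating:** I lowered the comb in small steps until the tool felt it touch at 60.3 mm, within 0.1 mm of the height I expected when fully home. The tool-force readings showed no more than about 3 N while I seated the comb.
- **Latch:** I gripped the red knob with 12 N and slid it about 28 mm to its end stop. I then let go and raised the arm clear.
- **Last checks:** The final pictures show the comb flat on the rail with its lip over the lenses, the latch tongue over the spine, and the green-capped bottle in its place. I checked only the area around the rack at the end, not the other items on the table.
- **Small disagreements:**
  - My mask fit of the comb in the cradle was rough, so I relied on the gripped position instead.
  - The final knob position was about 6 pixels off my prediction, judged by eye.
  - Gripping the knob put about 7 N of side and upward load on it from a slight misalignment. That was gone once I released it.

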